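# Reset the travel stop of a chuck carriage on a probe bench

### The arm

A 6-joint arm with a two-finger parallel gripper is mounted at the origin on the work surface. World frame = base frame: x ahead of the robot, y to its left, z up, the work surface at z = 0. Lengths are in m, angles in rad, forces in N, time in s.
With the tool pointing down it reaches from about 0.375 to 0.925 m from the base axis. Payload 5.7 kg.
Tool frame: the origin (TCP) lies midway between the tips of the shut fingers; the grasp point (between the pads) lies 19 mm behind it; z points along the fingers, x is the direction in which the jaws open and shut, and the axes are right-handed (so a half turn about z gives the same grasp; the last joint's range is limited). The gripper opens to 88 mm and grips with 3 to 60 N. Pads are 20 mm wide; open, the fingers measure 115 mm over their backs; the gripper's body (75 mm by 178 mm) begins 61 mm behind the grasp point.
Start: joints at [-1.329, 0.359, 1.51, -0, 1.272, -0.115], TCP at [0.21, -0.562, 0.223] pointing down, gripper open.
Joint ranges: [-2.97, 2.97], [-1.01, 2.36], [0.21, 2.38], [-0.96, 4.11], [0.2, 2.71], [-2.98, 2.98]. Speed limits (rad/s): [2.39, 2.39, 3.14, 3.14, 3.14, 3.14].

### API

Orientations are given as a unit quaternion [x, y, z, w].
In Python, from bench import move_ptp, servo_line, goto_joints, move_gripper, sleep, inverse_kinematics, capture, PlanningError, close_job, spot_in, silhouettes, current_clock, current_joint_pos, current_qvel, current_joint_torque, current_position, current_orientation, current_force, current_torque, current_finger_gap gives the robot as it stands. Calls block until the motion is done:
- move_ptp(position, orientation): joint-space move of the TCP to a pose.
- servo_line(position, orientation=None, rate=0.15, contact_N=None): straight line of the TCP; orientation=None keeps the orientation; rate is the mean speed in m/s. With contact_N (N) it stops when the force on the tool has changed by that much, and returns True; else False.
- goto_joints(angles): joint-space move.
- move_gripper(opening): finger opening in m; the grip force is fixed at half the most; returns when the fingers have stopped.
- sleep(seconds).
- inverse_kinematics(position, orientation): joint angles nearest the present ones, or None.
- capture(name): name is "scene" or "top"; returns a dict with "image" (400x640x3 uint8, blue, green, red), "range_z" (400x640 float32, m along the optical axis (not along the pixel's ray), 0 where there is no reading), "intrinsics" (3x3 intrinsics, pixels), "R" (3x3) and "t" (3): a world point X has camera coordinates R X + t. Camera axes: x right, y down, z forward; pixel columns grow to the right and rows downward; lengths in m; the calibration is good to about 2 mm. A picture is of the moment at which its call begins.
A pose or a line that the arm cannot do raises PlanningError and nothing moves.
- close_job(): hands the job in, once; it reports no verdict.
Trained networks look in the newest picture that a camera, given by its name, has taken for a name from the list of things; names that differ only in an ending like _2 or _b are one class to them, and where a whole thing is asked for, a point or a joint stands for the part that bears it (a point fixed in the world has none). Each returns a list of dicts, best first, with "conf" (0 to 1); they miss things now and then, are a little off and sometimes report something else, mostly with a low value. They report only what shows in the picture. A call takes as long as a camera call.
- spot_in(camera, query): "xy" ([column, row] in pixels, amid what is visible of it).
- silhouettes(camera, query): "region" (400x640 bool, what is visible of it) and "xy" ([column, row] in pixels, amid what is visible of it).
Readings, each from a call of its own:
- current_clock(): time.
- current_joint_pos(): joint angles.
- current_qvel(): joint speeds.
- current_joint_torque(): joint torques, N m.
- current_position(): TCP position.
- current_orientation(): TCP orientation.
- current_force(): force on the tool from outside, world axes, zero at the start.
- current_torque(): the same for the moment, N m.
- current_finger_gap(): finger opening in m.
Only numpy, scipy, OpenCV 4.12 (cv2) and the standard library are available. Lean on these libraries where they do the work, as an engineer would, in place of code of your own. Each camera call takes 0.05 s, during which the arm holds its last target. There are 200 camera calls.

### The job

Reset the travel stop of the chuck carriage: slacken the leaning thumbscrew of the stop collar by turning it anticlockwise to the end of its turn, slide the collar along the rod until its middle is in line with the tip of the pointed index post (not the square-ended one), and turn the thumbscrew fully tight again. Then slide the chuck carriage along the rod until it rests against the collar, let go, and leave the collar at its index and the loose things round about where they are.

Things in the scene. Friction and masses are not known exactly. Their poses are not given: they have to be found in the camera images.
- rig: Fixed guide-rod rig: dark base plate 150 x 440 x 12 mm (x -65 to +85 mm), steel rod of 16 mm between two aluminium brackets (34 x 20 mm, at y = -192 and +192 mm, tops at 132 mm). Origin on the table under the middle of the rod; z up, y along the rod, x across it, away from the robot. Rod axis at 110 mm. Collar and carriage slide on the rod; the carriage is on the +y side of the collar.
- collar_mid (a point): Centre of the stop collar, on the rod's axis: a steel ring 36 mm in diameter, 30 mm wide along the rod; it slides but cannot turn. Axes as rig. Screw tight: its point sits in the rod's fine grooves (every 5 mm) and holds over 30 N. Slack: it slides with about 2 N (also by the screw's grip) and stays where left. Tightening may shift it 2 mm into the next groove. Travel y = -156 to +30 mm.
- collar_face (a point): Centre of the collar's end face towards the carriage (15 mm from collar_mid, in +y), on the rod's axis.
- screw_head (a point): Middle of the black wing grip of the collar's thumbscrew: a bar 28 mm long, 10 mm thick, 22 mm high along the screw axis, 46 mm from the rod's axis; a thinner stem, 17 mm long, joins it to the collar. The axis leans 30 degrees from vertical towards the robot (-x of the rig). Axes: z outward along the screw axis, x along the wing, y across it; they turn with the screw.
- screw (a joint): Turn of the thumbscrew in rad: 0 fully tight (stop), 1.3 fully slack (stop); starts near 0 (under 0.2). Positive is anticlockwise seen from the head (right-handed about screw_head z). The collar is free above about 0.5. Turning takes about 0.1 to 0.15 N m; it stays where left. The head does not move in or out. When tight, the wing points 0.6 rad clockwise (seen from the head) of square to the rod.
- point_tip (a point): Tip of the pointed index post: an aluminium post on the base plate on the far side (+x) of the rod, with a flat arrow head 6 mm thick, 34 mm across, a 90 degree point towards the rod. The tip is 26 mm from the rod's axis and level with it; axes as rig. Fixed; its place along the rod, on either side of the collar, differs from start to start.
- index_square: The other index post, alike but with a square-ended head 34 mm wide; not the one wanted. Origin under the middle of its foot, on the plate, 55 mm behind the rod's axis.
- carriage_face (a point): Centre of the chuck carriage's end face towards the collar, on the rod's axis. The carriage is an aluminium block 40 (x) x 60 (y) x 44 mm high centred on the rod, with a round chuck 56 mm in diameter on an arm towards the robot (top 97 mm above the table, reaching 85 mm from the rod). It slides with about 2.5 N, stays where left, and butts against the collar. Axes as rig.
- carriage_grip (a point): Centre of the black upright grip plate on top of the carriage: 36 mm across the rod (x), 12 mm thick along the rod (y), standing from 132 to 166 mm above the table; the point is 149 mm above the table. It lies 30 mm in +y from carriage_face. Axes as rig.
- objective: Loose bystander: brass microscope objective, 32 mm diameter, 44 mm high, standing on the base plate behind the rod. Origin at the centre of its underside.
- gauge_block: Loose bystander: steel gauge block 15 x 35 x 10 mm lying on the base plate in front of the rod. Origin at the centre of its underside.
- driver: Loose bystander: screwdriver 160 mm long lying on the table to the left.
- dish: Loose bystander: white shallow dish, 90 mm diameter, 16 mm high, on the table to the left.
- vial: Loose bystander: amber bottle, 36 mm diameter, 75 mm high, on the table to the left.
- wafer_box: Loose bystander: clear round wafer box, 110 mm diameter, 22 mm high, on the table to the right.
- eyepiece: Loose bystander: black eyepiece, 38 mm diameter, 50 mm high, on the table to the right.

How it is judged:
By the outcome, as a careful person would: the job done as asked, in the order asked, and still so for the second after the job is handed in, with the robot touching nothing.
It also fails if it takes over 53 s, if anything falls off the work surface, if the arm or the gripper's body presses on something with over 40 N, if the wrist force passes 120 N, or if a joint passes its speed limit or range.

## Working session

There is one attempt and no reset: what is moved stays moved. The work goes in short steps, each a Python script; the robot and the scene stay as the last script left them, time stands still between calls to the robot, and variables do not carry over. Pictures are saved under pics/ and viewed, about 8 in all and at most 12, crops included, and the job is handed in when it is done.

```bash
ls; mkdir -p pics; cat > h.py <<'E'
import numpy as np, cv2
from bench import *
from scipy.spatial.transform import Rotation as Rn
def ray(c,px):
    K,R,t=c["intrinsics"],c["R"],c["t"]
    d=R.T@np.linalg.solve(K,[px[0],px[1],1.]); return -R.T@t,d
def pix2w(c,px,z=None):
    o,d=ray(c,px)
    if z is None: z=c["range_z"][int(round(px[1])),int(round(px[0]))]
    return o+d*z
def cloud(c,mask):
    v,u=np.nonzero(mask&(c["range_z"]>0)); z=c["range_z"][v,u]
    P=np.linalg.solve(c["intrinsics"],np.stack([u,v,np.ones_like(u)]))*z
    return (c["R"].T@(P-c["t"].reshape(3,1))).T
def proj(c,X):
    p=c["intrinsics"]@(c["R"]@np.asarray(X)+c["t"].ravel()); return p[:2]/p[2]
E
cat > a.py <<'E'
from h import *
print(current_clock())
for n in("scene","top"):
    c=capture(n); cv2.imwrite(f"pics/{n}0.png",c["image"]); np.savez(f"{n}0.npz",**c)
    print(n,"cam",(-c["R"].T@c["t"].ravel()).round(3),c["R"].round(2).tolist())
    for q in "rig collar_mid screw_head point_tip index_square carriage_face carriage_grip objective gauge_block".split():
        for s in spot_in(n,q)[:2]:
            print(q,np.round(s["xy"],1),round(s["conf"],2),pix2w(c,s["xy"]).round(4))
E
python3 a.py
```

```text
pics
0.0
scene cam [1.302 0.179 0.817] [[-0.22, 0.98, -0.02], [0.66, 0.13, -0.74], [-0.72, -0.17, -0.67]]
rig [342.7 247.6] 0.59 [0.6275 0.0582 0.0103]
collar_mid [305. 218.] 0.61 [ 0.6427 -0.0418  0.125 ]
point_tip [287.1 247.6] 0.7 [ 0.7087 -0.0764  0.0725]
index_square [323.  245.2] 0.72 [0.6993 0.0194 0.0935]
carriage_face [377.5 226.5] 0.95 [0.6439 0.1506 0.1332]
carriage_grip [374.9 227.5] 0.6 [0.6464 0.1444 0.1307]
objective [358.2 264.2] 0.72 [0.7046 0.1135 0.0458]
gauge_block [481.6 212.9] 0.61 [0.3959 0.4572 0.0026]
top cam [ 0.377 -0.029  1.32 ] [[-0.01, -1.0, -0.01], [-0.99, 0.01, -0.15], [0.15, 0.01, -0.99]]
rig [457.  259.7] 0.53 [ 0.3926 -0.4613  0.0215]
collar_mid [325.4 179.1] 0.56 [ 0.6402 -0.0385  0.1241]
index_square [307.2 167.8] 0.54 [0.6803 0.0179 0.1084]
carriage_face [265.8 198. ] 0.67 [0.5876 0.148  0.0979]
carriage_face [325.6 181.3] 0.16 [ 0.6286 -0.0389  0.1461]
carriage_grip [264.  195.6] 0.71 [0.5961 0.1544 0.0931]
objective [460.1 262.2] 0.61 [ 0.3845 -0.4717  0.0191]
objective [299.9 188.7] 0.59 [0.6328 0.0464 0.0126]
gauge_block [320.4 197.9] 0.38 [ 0.5986 -0.0221  0.0257]
```

```bash
python3 - <<'E'
import cv2
a=cv2.imread("pics/scene0.png")[150:330,220:460]; cv2.imwrite("pics/s0c.png",cv2.resize(a,None,fx=3.2,fy=3.2,interpolation=cv2.INTER_CUBIC))
a=cv2.imread("pics/top0.png")[130:250,220:420]; cv2.imwrite("pics/t0c.png",cv2.resize(a,None,fx=4,fy=4,interpolation=cv2.INTER_CUBIC))
E
```

```text
(no output)
```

View pics/s0c.png

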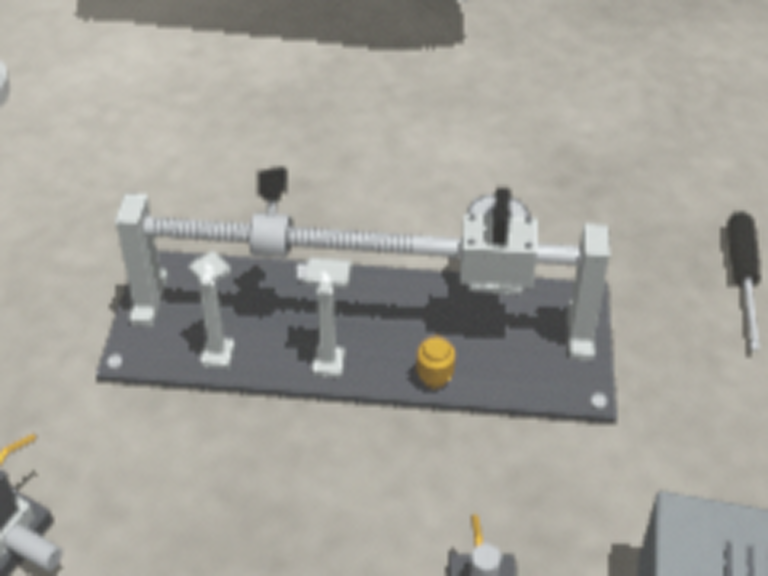

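View pics/t0c.png

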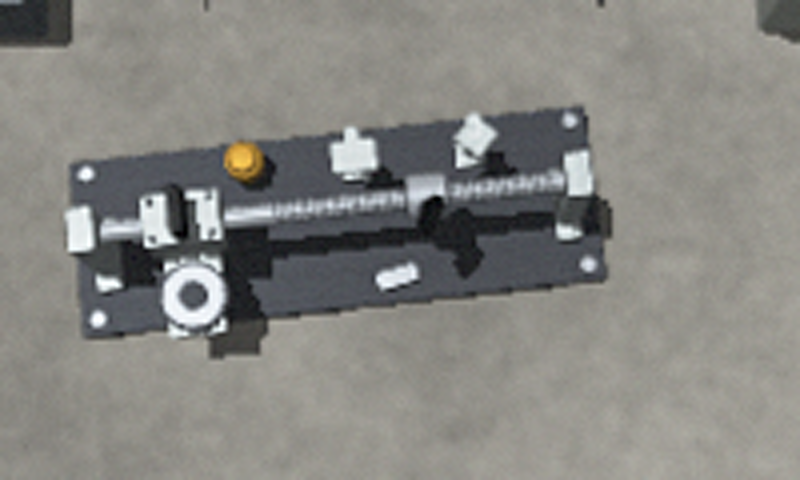

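The scene crop shows the pointed post at the right end (scene px about 285,233; top px about 339,164). The square post lies nearer the carriage. The collar is at top px (327,178) with its black wing just robot-side, and the carriage is near the +y bracket. Next I'll measure these from the point clouds.

```bash
cat > b.py <<'E'
from h import *
import sys
C={n:dict(np.load(f"{n}0.npz")) for n in("scene","top")}
P={n:cloud(C[n],np.ones((400,640),bool)) for n in C}
I={n:C[n]["image"][C[n]["range_z"]>0] for n in C}
for n in C:
    p=P[n]; print(n,"f",C[n]["intrinsics"][0,0])
    m=(p[:,0]>.5)&(p[:,0]<.8)&(abs(p[:,1])<.3)
    b=p[m&(p[:,2]>.127)&(p[:,2]<.137)]
    L=b[b[:,1]>.19]; Rr=b[b[:,1]<-.11]
    for q in(L,Rr):print(len(q),q.mean(0).round(4),q.min(0).round(4),q.max(0).round(4))
    pl=p[m&(p[:,2]>.006)&(p[:,2]<.018)]
    r=cv2.minAreaRect(pl[:,:2].astype(np.float32)*1000); print("plate",r,np.median(pl[:,2]))
E
python3 b.py
```

```text
scene f 367.41898622612445
82 [0.6214 0.2214 0.1296] [0.602  0.2105 0.1271] [0.6378 0.2326 0.133 ]
67 [ 0.6602 -0.1597  0.1302] [ 0.643  -0.1699  0.1271] [ 0.6763 -0.1497  0.1326]
plate ((648.6104125976562, 31.018524169921875), (154.19461059570312, 440.8768310546875), 5.816365718841553) 0.010297172612578193
top f 397.4894070936462
67 [0.6165 0.224  0.1313] [0.6007 0.2131 0.1271] [0.6327 0.235  0.137 ]
69 [ 0.6554 -0.1566  0.131 ] [ 0.6381 -0.1664  0.1272] [ 0.6732 -0.1473  0.1369]
plate ((649.424072265625, 0.384796142578125), (592.672119140625, 297.02728271484375), 89.88272857666016) 0.011446876037962624
```

```bash
cat > rig.py <<'E'
from h import *
YAW=0.1016; RZ=Rn.from_euler('z',YAW).as_matrix()
O={"scene":np.array([.6408,.03085,0]),"top":np.array([.6360,.0337,0])}
OM=(O["scene"]+O["top"])/2
def meas(n,c):
    p=cloud(c,np.ones((400,640),bool)); im=c["image"][c["range_z"]>0].astype(int)
    # cloud order = nonzero order = mask order
    q=(p-O[n])@RZ
    m=(abs(q[:,0])<.1)&(abs(q[:,1])<.24)&(q[:,2]>.005)&(q[:,2]<.2)
    q=q[m]; g=im[m].sum(1)/3
    return q,g
E
cat > c.py <<'E'
from rig import *
for n in O:
    c=dict(np.load(f"{n}0.npz")); q,g=meas(n,c)
    def rep(name,m):
        s=q[m]; print(n,name,len(s),"mean",s.mean(0).round(4),"min",s.min(0).round(4),"max",s.max(0).round(4)) if len(s) else print(n,name,0)
    a=(q[:,0]>.022)&(q[:,0]<.075)&(q[:,2]>.1)&(q[:,2]<.12)
    h=np.histogram(q[a][:,1],bins=np.arange(-.18,.13,.01))[0]; print(h)
    rep("heads-",a&(q[:,1]<-.06)); rep("heads+",a&(q[:,1]>-.05)&(q[:,1]<.06))
    rod=(abs(q[:,0])<.009)
    rep("collar top",rod&(q[:,2]>.121)&(q[:,2]<.131)&(q[:,1]<.04)&(q[:,1]>-.17)&(g>80))
    rep("dark wing",(g<70)&(q[:,2]>.125)&(q[:,1]<.05)&(q[:,1]>-.17)&(q[:,0]<.01))
    rep("grip",(g<70)&(q[:,2]>.136)&(q[:,1]>.05))
    rep("carr",(abs(q[:,0])<.03)&(q[:,2]>.128)&(q[:,2]<.136)&(q[:,1]>.05)&(q[:,1]<.17))
    s=q[a&(q[:,1]<-.06)]; print((s[np.argsort(s[:,0])][:8]).round(4).tolist())
E
python3 c.py
```

```text
[ 0  0  0  0  6 32 41 14  0  0  0  0  0  0 29 45 41 18  0  0  0  0  0  0
  0  0  0  0  0  0]
scene heads- 93 mean [ 0.0446 -0.1183  0.11  ] min [ 0.0253 -0.1358  0.1022] max [ 0.0617 -0.1027  0.1136]
scene heads+ 133 mean [ 0.041  -0.0218  0.1106] min [ 0.0228 -0.0388  0.1012] max [ 0.0607 -0.0049  0.1143]
scene collar top 61 mean [ 0.0012 -0.0755  0.1253] min [-0.0087 -0.0895  0.1218] max [ 0.0089 -0.0602  0.1298]
scene dark wing 58 mean [-0.0198 -0.0742  0.1519] min [-0.032  -0.0834  0.1407] max [-0.0088 -0.0665  0.1624]
scene grip 52 mean [0.0082 0.1132 0.157 ] min [-0.0149  0.1085  0.1386] max [0.0178 0.1178 0.1659]
scene carr 217 mean [0.0005 0.1148 0.1305] min [-0.0222  0.0847  0.128 ] max [0.0202 0.1434 0.1343]
[[0.0253, -0.1192, 0.1103], [0.0259, -0.1163, 0.1111], [0.0291, -0.1157, 0.1108], [0.0293, -0.121, 0.1104], [0.0295, -0.1129, 0.1115], [0.0312, -0.1231, 0.1123], [0.0316, -0.1126, 0.11], [0.0319, -0.1175, 0.1136]]
[ 0  0  0  0  3 23 31  9  0  0  0  0  0  0 22 33 29 14  0  0  0  0  0  0
  0  0  0  0  0  0]
top heads- 66 mean [ 0.044  -0.1179  0.1118] min [ 0.0274 -0.1328  0.1046] max [ 0.0616 -0.1043  0.1176]
top heads+ 98 mean [ 0.0398 -0.0218  0.1127] min [ 0.0256 -0.0385  0.1041] max [ 0.0605 -0.0047  0.1192]
top collar top 46 mean [ 0.0009 -0.0729  0.126 ] min [-0.0087 -0.1645  0.1212] max [0.009  0.0373 0.1309]
top dark wing 45 mean [-0.0235 -0.0742  0.1564] min [-0.0371 -0.0845  0.1416] max [-0.0097 -0.0646  0.1668]
top grip 50 mean [-0.0021  0.1118  0.1604] min [-0.0188  0.1087  0.1361] max [0.0152 0.118  0.1713]
top carr 183 mean [-0.0014  0.1141  0.1314] min [-0.0202  0.0846  0.128 ] max [0.0203 0.1445 0.136 ]
[[0.0274, -0.1185, 0.1092], [0.0298, -0.1187, 0.1123], [0.03, -0.1155, 0.1131], [0.0309, -0.1222, 0.1062], [0.0328, -0.1222, 0.1116], [0.0329, -0.119, 0.1128], [0.0329, -0.1158, 0.1139], [0.0336, -0.1128, 0.1127]]
```

```bash
cat >> rig.py <<'E'
A=np.array([-.5,0,np.sqrt(.75)])
def W(p): return RZ@np.asarray(p)+OM
def screw_quat(th,flip):
    wx=Rn.from_rotvec(A*(th-.6)).apply([np.sqrt(.75),0,.5]); wy=np.cross(A,wx)
    s=-1 if flip else 1
    z=-A; x=s*wy; y=np.cross(z,x)
    return Rn.from_matrix(RZ@np.stack([x,y,z],1)).as_quat()
def screw_tcp(y,back=0.): return W(np.array([0,y,.110])+A*(.046-.017+back))
def axial(): return float(current_torque()@(RZ@A)), RZ.T@current_force()
E
python3 - <<'E'
from rig import *
for f in(0,1):
    for th in(0,.1,1.3,1.45):
        q=inverse_kinematics(screw_tcp(-.0745),screw_quat(th,f)); print(f,th,None if q is None else np.round(q,3))
flip=int(input()) if 0 else None
E
```

```text
0 0 [-0.296  0.335  1.988  0.548  0.381 -1.835]
0 0.1 [-0.296  0.335  1.988  0.548  0.381 -1.935]
0 1.3 None
0 1.45 None
1 0 [-0.296  0.335  1.988  0.548  0.381  1.307]
1 0.1 [-0.296  0.335  1.988  0.548  0.381  1.207]
1 1.3 [-0.296  0.335  1.988  0.548  0.381  0.007]
1 1.45 [-0.296  0.335  1.988  0.548  0.381 -0.143]
```

```bash
cat > d.py <<'E'
from rig import *
for th in(0,1.3): print(np.round(inverse_kinematics(screw_tcp(-.12),screw_quat(th,1)),3))
move_gripper(.045)
Q=screw_quat(.1,1)
move_ptp(screw_tcp(-.0745,.07),Q); print(current_clock(),axial())
hit=servo_line(screw_tcp(-.0745),rate=.08,contact_N=8); print("hit",hit,current_clock(),axial())
c=capture("scene"); cv2.imwrite("pics/d.png",cv2.resize(c["image"][120:270,220:420],None,fx=4,fy=4))
if not hit:
    move_gripper(0.0); print("gap",current_finger_gap(),current_clock(),axial())
E
python3 d.py
```

```text
[-0.388  0.35   1.961  0.602  0.428  1.18 ]
[-0.388  0.35   1.961  0.602  0.428 -0.12 ]
4.1 (-0.009653751191623707, array([ 0.26302355, -0.2201427 ,  0.04340335]))
hit False 5.125 (-0.05062671021546739, array([ 0.04723026, -0.16679828,  0.86725371]))
gap 0.009917046260393454 5.8167 (-0.0844538184451652, array([-5.85155736, -7.14365465,  1.34440712]))
```

Gap is 9.9 mm, which matches the 10 mm wing, so the wing is held. Now I'll slacken it in steps, watching the axial torque.

```bash
cat > e.py <<'E'
from rig import *
q=np.array(current_joint_pos()); th=.1
for t in [.4,.7,1.0,1.2,1.28,1.34,1.4,1.46]:
    q2=q.copy(); q2[5]-=t-.1; goto_joints(q2); T,F=axial()
    print(t,round(T,3),F.round(1),round(current_finger_gap(),4),round(current_clock(),2))
    if t>1.25 and abs(T)>.38: break
E
python3 e.py
```

```text
0.4 0.105 [-0.8  0.3  0.1] 0.0101 6.21
0.7 0.046 [0.6 2.  1.9] 0.01 6.6
1.0 0.038 [0.3 2.1 1.8] 0.01 6.99
1.2 0.143 [-0.3  1.7  1.6] 0.0097 7.3
1.28 0.095 [-1.6  2.6  1.6] 0.0096 7.55
1.34 -0.394 [-1.9  2.   2.3] 0.0103 7.8
```

The torque jumped to about −0.39 N m at the 1.3 rad stop, so the screw is fully slack. Next I'll slide the collar and measure.

```bash
cat > f.py <<'E'
from rig import *
p=np.array(current_position()); print(((p-OM)@RZ).round(4))
servo_line(p+RZ@[0,-.0437,0],rate=.04); print(axial(),current_clock(),((np.array(current_position())-OM)@RZ).round(4))
E
cat > g.py <<'E'
from rig import *
import sys
tag=sys.argv[1]
for n in O:
    c=capture(n); np.savez(f"{n}{tag}.npz",**c); cv2.imwrite(f"pics/{n}{tag}.png",cv2.resize(c["image"][140:260,220:420],None,fx=4,fy=4,interpolation=cv2.INTER_CUBIC))
    q,g=meas(n,c)
    def rep(name,m):
        s=q[m]; print(n,name,len(s),"mean",s.mean(0).round(4),"min",s.min(0).round(4),"max",s.max(0).round(4)) if len(s) else print(n,name,0)
    a=(q[:,0]>.022)&(q[:,0]<.075)&(q[:,2]>.1)&(q[:,2]<.12)
    rep("tip",a&(q[:,1]<-.06))
    rep("collar x+",(q[:,0]>.0095)&(q[:,0]<.0205)&(q[:,2]>.1)&(q[:,2]<.128)&(abs(q[:,1]+.12)<.035))
    rep("collar top",(abs(q[:,0])<.009)&(q[:,2]>.121)&(q[:,2]<.13)&(abs(q[:,1]+.12)<.035))
    rep("wing",(g<70)&(q[:,2]>.125)&(q[:,2]<.17)&(abs(q[:,1]+.12)<.04)&(q[:,0]<.01))
    rep("grip",(g<70)&(q[:,2]>.136)&(q[:,1]>-.1)&(abs(q[:,0])<.02))
    rep("carr",(abs(q[:,0])<.022)&(q[:,2]>.128)&(q[:,2]<.136)&(q[:,1]>-.11)&(q[:,1]<.17))
E
python3 f.py; python3 g.py 1
```

```text
[-0.0152 -0.0757  0.1349]
(-0.4097500971612967, array([-2.1240717 , -0.85407615, -0.01141199])) 9.0417 [-0.0151 -0.1198  0.1349]
scene tip 96 mean [ 0.045  -0.1182  0.1097] min [ 0.0257 -0.1349  0.1   ] max [ 0.0599 -0.102   0.1157]
scene collar x+ 76 mean [ 0.0138 -0.1199  0.1129] min [ 0.0097 -0.1359  0.1008] max [ 0.0182 -0.1047  0.1247]
scene collar top 64 mean [ 0.0009 -0.1191  0.125 ] min [-0.0089 -0.1341  0.1211] max [ 0.009  -0.1044  0.1289]
scene wing 62 mean [-0.0247 -0.1131  0.1574] min [-0.0475 -0.1323  0.1365] max [-0.0103 -0.1073  0.1698]
scene grip 49 mean [0.009  0.1129 0.1561] min [-0.0128  0.1086  0.1377] max [0.0171 0.117  0.1659]
scene carr 214 mean [0.0002 0.1122 0.1305] min [-0.0216 -0.1094  0.1281] max [0.0202 0.1434 0.1353]
top tip 66 mean [ 0.044  -0.1179  0.1118] min [ 0.0267 -0.1331  0.1049] max [ 0.0601 -0.1043  0.1178]
top collar x+ 19 mean [ 0.0134 -0.1172  0.1196] min [ 0.0099 -0.1319  0.1086] max [ 0.0173 -0.1039  0.1248]
top collar top 26 mean [ 0.0027 -0.1163  0.1258] min [-0.007  -0.1461  0.1214] max [ 0.009  -0.1047  0.1293]
top wing 6 mean [-0.0196 -0.1033  0.1491] min [-0.0258 -0.1053  0.1331] max [-0.0115 -0.1013  0.1578]
top grip 48 mean [-0.0021  0.1119  0.1594] min [-0.0189  0.1084  0.1367] max [0.0157 0.1186 0.1705]
top carr 175 mean [-0.0016  0.1092  0.1317] min [-0.0202 -0.1088  0.128 ] max [0.02   0.1444 0.1359]
```

View pics/scene1.png

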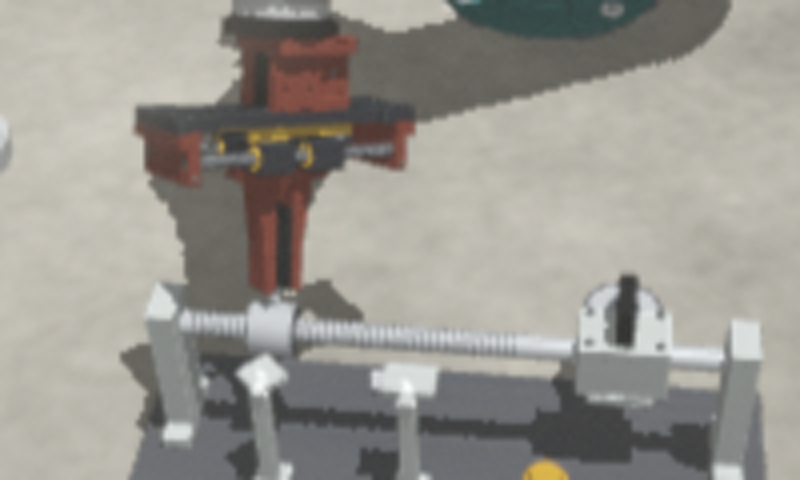

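The scene image shows the collar (about px 275,325 in the crop) in line with the arrow head (262,375), with the gripper on the screw. Both cameras put them within 1 mm. Now I'll tighten.

```bash
cat > i.py <<'E'
from rig import *
q=np.array(current_joint_pos()); n0=q[5]
for t in [1.0,.6,.3,.1,0,-.05,-.1,-.15]:
    q2=q.copy(); q2[5]=n0+(1.34-t); goto_joints(q2); T,F=axial()
    print(t,round(T,3),F.round(1),round(current_finger_gap(),4),round(current_clock(),2))
    if t<=0 and T>.5: break
E
python3 i.py
```

```text
1.0 -0.13 [-2.7 -2.4  0.6] 0.0097 9.56
0.6 -0.109 [-1.1 -1.   0. ] 0.0096 10.03
0.3 -0.151 [-0.3 -2.1  0. ] 0.01 10.42
0.1 0.032 [-1.1 -3.3  0.4] 0.0103 10.72
0 -0.081 [-2.8 -7.4 -0.9] 0.0097 10.97
-0.05 0.626 [-2.9 -6.8 -1.3] 0.0101 11.22
```

The torque jumped at the tight stop. I'll release, back off and check.

```bash
cat > j.py <<'E'
from rig import *
move_gripper(.04)
p=np.array(current_position()); servo_line(p+RZ@A*.08,rate=.15)
p=np.array(current_position()); servo_line(p+np.array([-.06,0,.08]),rate=.2); print(current_clock(),axial())
E
python3 j.py; python3 g.py 2
```

```text
13.2083 (-0.05156130698572087, array([-0.2861902 , -0.06552518, -0.17993428]))
scene tip 93 mean [ 0.0452 -0.1182  0.1103] min [ 0.0238 -0.1348  0.1013] max [ 0.0602 -0.1027  0.1145]
scene collar x+ 77 mean [ 0.0137 -0.1201  0.1138] min [ 0.0095 -0.1349  0.1   ] max [ 0.0171 -0.1047  0.125 ]
scene collar top 62 mean [ 0.0009 -0.1194  0.1249] min [-0.0089 -0.1352  0.1211] max [ 0.0082 -0.1042  0.129 ]
scene wing 77 mean [-0.0204 -0.1189  0.1515] min [-0.0391 -0.1292  0.1379] max [-0.0086 -0.11    0.1632]
scene grip 48 mean [0.0091 0.113  0.1564] min [-0.0138  0.1086  0.1383] max [0.0178 0.117  0.1661]
scene carr 210 mean [0.0005 0.115  0.1305] min [-0.0217  0.0846  0.1281] max [0.0197 0.1434 0.1357]
top tip 65 mean [ 0.044  -0.1179  0.1119] min [ 0.0274 -0.133   0.105 ] max [ 0.0603 -0.1042  0.1189]
top collar x+ 18 mean [ 0.0133 -0.1178  0.1206] min [ 0.0099 -0.1319  0.1149] max [ 0.017  -0.1038  0.127 ]
top collar top 45 mean [ 0.0013 -0.1183  0.1258] min [-0.0074 -0.1515  0.123 ] max [ 0.0089 -0.1045  0.1294]
top wing 47 mean [-0.0238 -0.1185  0.1559] min [-0.038  -0.1291  0.1385] max [-0.0084 -0.1095  0.1648]
top grip 49 mean [-0.0019  0.1119  0.16  ] min [-0.0181  0.1085  0.1374] max [0.0158 0.1183 0.1689]
top carr 178 mean [-0.0006  0.1116  0.1315] min [-0.02   -0.1065  0.128 ] max [0.02   0.1446 0.1357]
```

View pics/scene2.png

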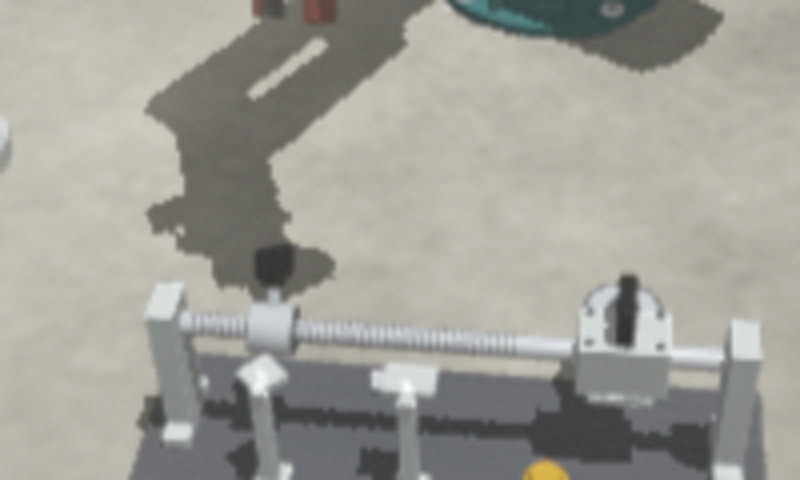

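The view shows the screw freed (wing at crop px 273,265), with the collar at −119 mm and the tip at −118.3 mm. Next is the carriage.

```bash
cat > k.py <<'E'
from rig import *
def quat(s):
    x=np.array([0,s,0.]); z=np.array([0,0,-1.]); return Rn.from_matrix(RZ@np.stack([x,np.cross(z,x),z],1)).as_quat()
q0=np.array(current_joint_pos()); best=None
for s in(1,-1):
    a=inverse_kinematics(W([0,.114,.139]),quat(s)); b=inverse_kinematics(W([0,-.09,.139]),quat(s)); print(s,a,b)
    if a is not None and b is not None and (best is None or abs(a[5]-q0[5])<best[0]): best=(abs(a[5]-q0[5]),s)
Q=quat(best[1])
move_ptp(W([0,.114,.23]),Q); print(current_clock())
hit=servo_line(W([0,.114,.140]),rate=.08,contact_N=8); print("hit",hit)
if not hit:
    move_gripper(0); F0=axial()[1]; print("gap",current_finger_gap(),F0.round(1))
    p=np.array(current_position())
    h=servo_line(p+RZ@[0,-.170,0],rate=.07,contact_N=15); print("far",h,axial()[1].round(1),current_clock(),((np.array(current_position())-OM)@RZ).round(4))
    if not h:
        h=servo_line(np.array(current_position())+RZ@[0,-.032,0],rate=.02,contact_N=7)
        print("near",h,axial()[1].round(1),current_clock(),((np.array(current_position())-OM)@RZ).round(4),current_finger_gap())
E
python3 k.py; python3 g.py 3
```

```text
1 [ 1.21093028e-01  4.99063722e-01  1.50167399e+00 -4.44089210e-16
  1.14085494e+00 -1.55130330e+00] [-1.94390981e-01  5.07528972e-01  1.48604684e+00 -4.44089210e-16
  1.14801684e+00 -1.86678731e+00]
-1 [ 1.21093028e-01  4.99063722e-01  1.50167399e+00 -4.44089210e-16
  1.14085494e+00  1.59028935e+00] [-1.94390981e-01  5.07528972e-01  1.48604684e+00 -4.44089210e-16
  1.14801684e+00  1.27480535e+00]
14.3417
hit False
gap 0.012112144991708646 [-0.4 -0.8  2.3]
far False [3.8 1.8 1.7] 18.75 [ 0.0003 -0.056   0.1402]
near True [-0.8 -0.1  4.2] 19.8 [ 0.0004 -0.0769  0.1402] 0.01180859910954188
scene tip 94 mean [ 0.0446 -0.1182  0.1099] min [ 0.0254 -0.1354  0.1001] max [ 0.0598 -0.1028  0.1138]
scene collar x+ 132 mean [ 0.0156 -0.1099  0.1134] min [ 0.0096 -0.1358  0.1003] max [ 0.0203 -0.085   0.1276]
scene collar top 70 mean [ 0.0011 -0.1174  0.1258] min [-0.0087 -0.136   0.1213] max [ 0.0089 -0.0887  0.1299]
scene wing 72 mean [-0.0166 -0.1149  0.1537] min [-0.0366 -0.1289  0.14  ] max [ 0.0099 -0.0808  0.1686]
scene grip 196 mean [ 0.0091 -0.0756  0.1692] min [-0.0182 -0.091   0.1369] max [ 0.0174 -0.0604  0.1995]
scene carr 149 mean [ 0.003  -0.0734  0.1305] min [-0.0212 -0.1053  0.128 ] max [ 0.0204 -0.0459  0.136 ]
top tip 6 mean [ 0.0391 -0.1288  0.1091] min [ 0.0314 -0.1331  0.1042] max [ 0.0447 -0.1223  0.1126]
top collar x+ 0
top collar top 5 mean [-0.0022 -0.1119  0.1267] min [-0.0084 -0.1207  0.1239] max [ 0.0073 -0.0858  0.1292]
top wing 28 mean [-0.0167 -0.1096  0.1427] min [-0.0353 -0.1231  0.1258] max [ 0.0073 -0.0813  0.1663]
top grip 14 mean [-0.0155 -0.0755  0.1586] min [-0.0178 -0.0813  0.1423] max [-0.0115 -0.0696  0.1691]
top carr 54 mean [-0.0151 -0.0768  0.1317] min [-0.02   -0.1038  0.1282] max [-0.0057 -0.0456  0.1356]
```

View pics/scene3.png

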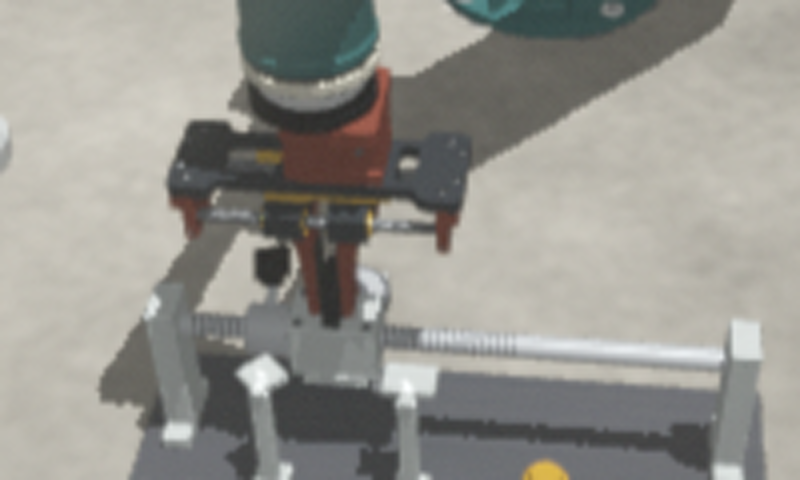

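Contact was detected, and the carriage looks butted against the collar. I'll release carefully and measure.

```bash
cat > l.py <<'E'
from rig import *
print(axial()[1].round(1))
move_gripper(.026); p=np.array(current_position()); servo_line(p+[0,0,.08],rate=.12)
servo_line(np.array(current_position())+RZ@[-.12,.0,.10],rate=.2); print(current_clock(),axial()[1].round(2))
E
python3 l.py; python3 g.py 4; python3 - <<'E'
import sys; sys.path.insert(0,'.')
import os; os.chdir('.')
from rig import *
for n in O:
    c=dict(np.load(f"{n}4.npz")); q,g=meas(n,c)
    s=q[(abs(q[:,0])<.006)&(q[:,1]>-.17)&(q[:,1]<-.04)]; s=s[np.argsort(s[:,1])]
    for lo in np.arange(-.145,-.035,.004):
        k=s[(s[:,1]>=lo)&(s[:,1]<lo+.004)]; print(round(lo*1000),len(k),(np.median(k[:,2])*1000).round(1) if len(k) else None,end=" | ")
    print()
E
```

```text
[-1.2 -0.6  4.9]
22.1083 [-0.8  -0.33 -0.37]
scene tip 95 mean [ 0.0448 -0.1183  0.1096] min [ 0.026  -0.1348  0.1001] max [ 0.0592 -0.1028  0.1149]
scene collar x+ 130 mean [ 0.0155 -0.1093  0.1138] min [ 0.0098 -0.1362  0.1005] max [ 0.0201 -0.0851  0.1279]
scene collar top 70 mean [ 0.0008 -0.1162  0.1257] min [-0.0089 -0.1355  0.1212] max [ 0.009  -0.0869  0.1299]
scene wing 73 mean [-0.0203 -0.1194  0.1513] min [-0.0349 -0.1295  0.139 ] max [-0.0081 -0.1102  0.1629]
scene grip 66 mean [ 0.0072 -0.0739  0.1575] min [-0.0139 -0.0811  0.1372] max [ 0.0188 -0.0692  0.1671]
scene carr 191 mean [ 0.0012 -0.074   0.1306] min [-0.0219 -0.1056  0.128 ] max [ 0.0194 -0.0457  0.1358]
top tip 0
top collar x+ 0
top collar top 0
top wing 0
top grip 0
top carr 0
-145 7 113.3 | -141 3 112.6 | -137 4 125.6 | -133 4 124.4 | -129 6 124.9 | -125 10 123.5 | -121 11 122.2 | -117 9 11.5 | -113 10 124.7 | -109 7 123.5 | -105 9 13.9 | -101 10 130.1 | -97 11 127.9 | -93 10 128.7 | -89 8 10.6 | -85 6 9.9 | -81 6 88.4 | -77 12 87.2 | -73 17 153.8 | -69 9 129.1 | -65 9 12.1 | -61 7 12.3 | -57 7 10.4 | -53 11 129.0 | -49 12 103.3 | -45 15 108.1 | -41 1 8.4 | -37 0 None | 
-145 0 None | -141 0 None | -137 0 None | -133 0 None | -129 0 None | -125 0 None | -121 0 None | -117 0 None | -113 0 None | -109 0 None | -105 0 None | -101 0 None | -97 0 None | -93 0 None | -89 0 None | -85 0 None | -81 0 None | -77 0 None | -73 0 None | -69 0 None | -65 0 None | -61 0 None | -57 0 None | -53 0 None | -49 0 None | -45 0 None | -41 0 None | -37 0 None |
```

View pics/scene4.png

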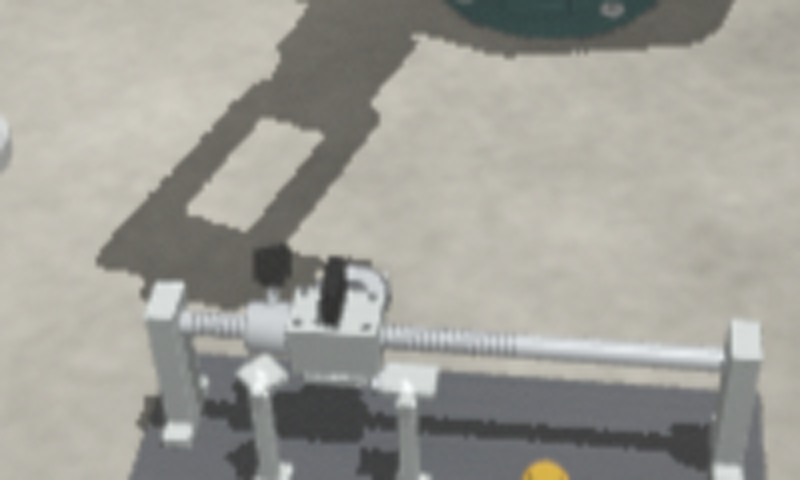

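View pics/top4.png

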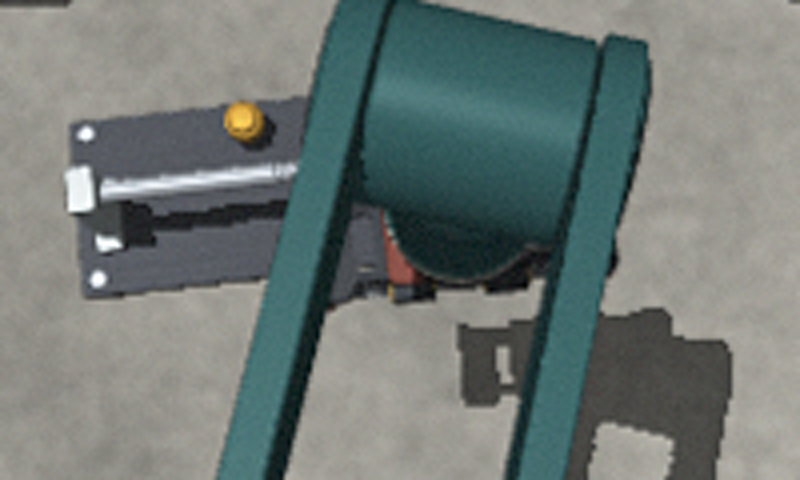

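The scene view shows the carriage butted against the collar; the arm hides the top view. I'll move the arm clear and check again from the top.

```bash
python3 - <<'E'
from h import *
goto_joints([-1.329,.359,1.51,0,1.272,-.115]); print(current_clock())
E
python3 g.py 5 | grep top
python3 - <<'E'
import os; os.chdir('.')
from rig import *
for n in O:
    P=[]
    for k in(0,5):
        c=dict(np.load(f"{n}{k}.npz")); q,g=meas(n,c)
        s=q[(q[:,0]>.03)&(q[:,1]>.04)&(q[:,1]<.12)&(q[:,2]>.02)&(q[:,2]<.07)]; b=q[(q[:,0]<-.015)&(q[:,1]>-.06)&(q[:,1]<.03)&(q[:,2]>.017)&(q[:,2]<.03)&(g>140)]
        print(n,k,"objective",s.mean(0).round(4),"block",len(b),b.mean(0).round(4) if len(b) else '')
cv2.imwrite("pics/fin.png",np.vstack([cv2.imread("pics/scene5.png")[200:400,:400],cv2.imread("pics/top5.png")[:,300:700]]))
E
```

```text
24.3833
scene collar top 72 mean [ 0.0007 -0.1172  0.1257] min [-0.0089 -0.1359  0.1211] max [ 0.009  -0.0861  0.1297]
top tip 66 mean [ 0.044  -0.1179  0.1116] min [ 0.0264 -0.1331  0.105 ] max [ 0.0615 -0.1045  0.1176]
top collar x+ 22 mean [ 0.0128 -0.1188  0.1215] min [ 0.0095 -0.1347  0.1171] max [ 0.0169 -0.0853  0.1275]
top collar top 53 mean [ 0.0008 -0.1132  0.1269] min [-0.0086 -0.1357  0.1211] max [ 0.0089 -0.0861  0.1299]
top wing 57 mean [-0.0208 -0.1144  0.1536] min [-0.0389 -0.13    0.1251] max [ 0.0056 -0.0802  0.1698]
top grip 41 mean [-0.001  -0.0762  0.1644] min [-0.0179 -0.0813  0.1387] max [ 0.0186 -0.0699  0.1722]
top carr 181 mean [-0.0004 -0.0757  0.1313] min [-0.0209 -0.1084  0.128 ] max [ 0.0198 -0.0456  0.1357]
scene 0 objective [0.0667 0.069  0.0444] block 8 [-0.0438 -0.057   0.02  ]
scene 5 objective [0.0667 0.0689 0.0445] block 5 [-0.0401 -0.0561  0.0219]
top 0 objective [0.0585 0.0683 0.0491] block 34 [-0.0444 -0.0449  0.0217]
top 5 objective [0.0585 0.0683 0.0491] block 22 [-0.0452 -0.0396  0.0211]
```

View pics/fin.png

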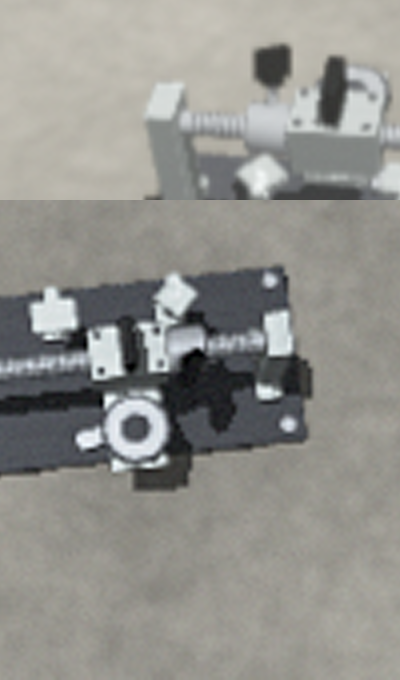

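```bash
python3 -c "
from bench import *
print(current_clock()); close_job()"
```

```text
24.4833
the job is handed in; nothing more can be done
```

I finished the job and handed it in at 24.5 s on the robot's clock, well inside the 53 s limit.

- **Thumbscrew:** I turned it anticlockwise to its slack stop, where the torque jumped to about 0.39 N m. After sliding the collar I turned it back to the tight stop, where the torque jumped to about 0.63 N m.
- **Collar:** With the screw slack I slid it about 44 mm to the pointed post. The last readings put its middle at −119 to −119.5 mm along the rod, with the tip at about −118.3 mm. They agree to about 1 mm, which is about the limit of the measurement.
- **Carriage:** I gripped it by its plate, slid it until contact with the collar, and let go. Its face measures about −105 mm and the collar's face about −104 mm. The images show no gap, and the collar did not move beyond measurement noise.
- **Loose things:** The objective has not moved. The gauge block is now partly hidden under the chuck; the edge still showing is where it was, to within a pixel or so. I did not measure the loose things on the table, but I saw no contact with any of them.
- **Disagreement:** The two cameras differed by about 5 mm in world position. I worked from positions relative to the rig in each view, and those agreed to within 1–2 mm.

The arm was back at its start pose, touching nothing, when I handed in.

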